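# Transfer four mouldings to the inspection rack in reverse order

### The job

Move the four white mouldings from the flat aluminium cooling rack into the blue inspection rack, one to a compartment and in reverse order: the moulding nearest the handle of the cooling rack goes into the compartment farthest from the handle of the inspection rack, the next one into the next compartment towards the handle, and so on. Leave all four standing upright on the floor of their compartments, and do not knock any of them over on the way.

Things in the scene. Friction and masses are not known exactly. Their poses are not given: they have to be found in the camera images.
- spout: White plastic spout, 72 mm tall, the tallest: round foot 40 mm across and 12 mm high, tapering to a straight round neck 24 mm across from 36 to 72 mm height (grip the neck). Loose, stands upright on its seat at the start, 28 to 63 g, origin at the centre of its underside, z up.
- sleeve: White plastic sleeve, the shortest: a plain straight cylinder 34 mm across and 52 mm tall, with a grey round bore drawn on its top. Loose, stands upright on its seat at the start, 28 to 63 g, origin at the centre of its underside, z up.
- plug: White plastic plug like a mushroom, 64 mm tall: foot disc 40 mm across and 8 mm high, thin stem 18 mm across up to 40 mm height, then a round head 32 mm across from 40 to 64 mm height (grip the head), plain white on top. Loose, stands upright on its seat at the start, 28 to 63 g, origin at the centre of its underside, z up.
- collar: White plastic collar, 62 mm tall: square base 34 x 34 mm and 26 mm high, its sides along x and y, and above it a round neck 26 mm across up to 62 mm height (grip the neck). Loose, stands upright on its seat at the start, 28 to 63 g, origin at the centre of its underside, z up.
- cooling_rack: Flat aluminium plate, 268 x 76 x 6 mm, fixed on the table, with four round seats in a row at x = -90, -30, 30, 90 mm, y = 0 (seat tops 14 mm above the table). One black bar handle, 33 mm high and 66 mm long in y, stands across its -x end at x = -135 mm, the end nearer the robot. Origin: underside, midway along the row; x along the row away from the handle, z up.
- inspection_rack: Blue plastic rack, fixed, with four open compartments in a row at x = -90, -30, 30, 90 mm, y = 0, each 56 mm (x) by 60 mm (y) inside; floor 5 mm and wall tops 19 mm above the table, walls 4 mm thick. One black bar handle, 33 mm high, across its -x end at x = -135 mm, the end nearer the robot. Origin: underside, midway along the row; x away from the handle, z up.
- seat_spout: Flat round black rubber seat, 52 mm across and 8 mm thick, fixed on the cooling rack; the one the spout stands on at the start. It does not move afterwards, so it marks the spout's starting place in the row. Origin: centre of its underside (6 mm above the table); its top is 8 mm higher. All four seats look alike.
- seat_sleeve: Flat round black rubber seat, 52 mm across and 8 mm thick, fixed on the cooling rack; the one the sleeve stands on at the start. It does not move afterwards, so it marks the sleeve's starting place in the row. Origin: centre of its underside (6 mm above the table); its top is 8 mm higher. All four seats look alike.
- seat_plug: Flat round black rubber seat, 52 mm across and 8 mm thick, fixed on the cooling rack; the one the plug stands on at the start. It does not move afterwards, so it marks the plug's starting place in the row. Origin: centre of its underside (6 mm above the table); its top is 8 mm higher. All four seats look alike.
- seat_collar: Flat round black rubber seat, 52 mm across and 8 mm thick, fixed on the cooling rack; the one the collar stands on at the start. It does not move afterwards, so it marks the collar's starting place in the row. Origin: centre of its underside (6 mm above the table); its top is 8 mm higher. All four seats look alike.
Things that resemble listed ones, but are neither listed nor needed, are in the scene too. What is shaped like the sleeve but black or orange is not meant. What is shaped like the spout but green is not meant.

How it is judged:
At the end, for the whole second after the job is handed in: Each moulding stands in the compartment that mirrors its starting seat (nearest the handle to farthest from it, and so on), within 14 mm of its centre along the row and 16 mm across, underside within 4 mm of the floor, upright within 0.15 rad, at rest (((x of seat_spout in the frame of cooling_rack between -0.11 and -0.07 m and x of spout in the frame of inspection_rack between 0.076 and 0.104 m) or (x of seat_spout in the frame of cooling_rack between -0.05 and -0.01 m and x of spout in the frame of inspection_rack between 0.016 and 0.044 m) or (x of seat_spout in the frame of cooling_rack between 0.01 and 0.05 m and x of spout in the frame of inspection_rack between -0.044 and -0.016 m) or (x of seat_spout in the frame of cooling_rack between 0.07 and 0.11 m and x of spout in the frame of inspection_rack between -0.104 and -0.076 m)) and y of spout in the frame of inspection_rack between -0.016 and 0.016 m and z of spout in the frame of inspection_rack between 0.001 and 0.009 m and angle between each of spout, sleeve, plug, collar's own z axis and vertical below 0.15 rad and linear speed of each of spout, sleeve, plug, collar below 0.03 m/s and ((x of seat_sleeve in the frame of cooling_rack between -0.11 and -0.07 m and x of sleeve in the frame of inspection_rack between 0.076 and 0.104 m) or (x of seat_sleeve in the frame of cooling_rack between -0.05 and -0.01 m and x of sleeve in the frame of inspection_rack between 0.016 and 0.044 m) or (x of seat_sleeve in the frame of cooling_rack between 0.01 and 0.05 m and x of sleeve in the frame of inspection_rack between -0.044 and -0.016 m) or (x of seat_sleeve in the frame of cooling_rack between 0.07 and 0.11 m and x of sleeve in the frame of inspection_rack between -0.104 and -0.076 m)) and y of sleeve in the frame of inspection_rack between -0.016 and 0.016 m and z of sleeve in the frame of inspection_rack between 0.001 and 0.009 m and ((x of seat_plug in the frame of cooling_rack between -0.11 and -0.07 m and x of plug in the frame of inspection_rack between 0.076 and 0.104 m) or (x of seat_plug in the frame of cooling_rack between -0.05 and -0.01 m and x of plug in the frame of inspection_rack between 0.016 and 0.044 m) or (x of seat_plug in the frame of cooling_rack between 0.01 and 0.05 m and x of plug in the frame of inspection_rack between -0.044 and -0.016 m) or (x of seat_plug in the frame of cooling_rack between 0.07 and 0.11 m and x of plug in the frame of inspection_rack between -0.104 and -0.076 m)) and y of plug in the frame of inspection_rack between -0.016 and 0.016 m and z of plug in the frame of inspection_rack between 0.001 and 0.009 m and ((x of seat_collar in the frame of cooling_rack between -0.11 and -0.07 m and x of collar in the frame of inspection_rack between 0.076 and 0.104 m) or (x of seat_collar in the frame of cooling_rack between -0.05 and -0.01 m and x of collar in the frame of inspection_rack between 0.016 and 0.044 m) or (x of seat_collar in the frame of cooling_rack between 0.01 and 0.05 m and x of collar in the frame of inspection_rack between -0.044 and -0.016 m) or (x of seat_collar in the frame of cooling_rack between 0.07 and 0.11 m and x of collar in the frame of inspection_rack between -0.104 and -0.076 m)) and y of collar in the frame of inspection_rack between -0.016 and 0.016 m and z of collar in the frame of inspection_rack between 0.001 and 0.009 m); the robot touches nothing.
It fails at once if the spout is knocked over (tilted more than 0.9 rad) (angle between spout's own z axis and vertical above 0.9 rad).
It fails at once if the sleeve is knocked over (tilted more than 0.9 rad) (angle between sleeve's own z axis and vertical above 0.9 rad).
It fails at once if the plug is knocked over (tilted more than 0.9 rad) (angle between plug's own z axis and vertical above 0.9 rad).
It fails at once if the collar is knocked over (tilted more than 0.9 rad) (angle between collar's own z axis and vertical above 0.9 rad).
It also fails if it takes over 109 s, if anything falls off the work surface, if the arm or the gripper's body presses on something with over 40 N, if the wrist force passes 120 N, or if a joint passes its speed limit or range.

### The arm

A 7-joint arm with a two-finger parallel gripper is mounted at the origin on the work surface. World frame = base frame: x ahead of the robot, y to its left, z up, the work surface at z = 0. Lengths are in m, angles in rad, forces in N, time in s.
With the tool pointing down it reaches from about 0.35 to 0.9 m from the base axis. Payload 7.2 kg.
Tool frame: the origin (TCP) lies at the very end of the fingers, on their centre line; the grasp point (between the pads) lies ctrl.pinch_z behind it (ctrl.pinch_z is the distance from the TCP to the grasp point, in m); z points along the fingers, y is the line along which they close (so a half turn about z gives the same grasp; the last joint's range is limited). The gripper opens to 88 mm and grips with 3 to 60 N. Pads are 20 mm wide; open, the fingers measure 115 mm over their backs; the gripper's body (75 mm by 178 mm) begins 61 mm behind the grasp point.
Start: joints at [1.27, 0.411, -0.013, 1.596, 0.006, 1.134, -0.082], TCP at [0.144, -0.608, 0.223] pointing down, gripper open.
Joint ranges: [-2.95, 2.95], [-0.29, 1.99], [-1.47, 1.44], [0.14, 2.54], [-1.03, 4.17], [0.13, 1.85], [-2.86, 2.86]. Speed limits (rad/s): [2.39, 2.39, 3.01, 3.01, 3.14, 3.14, 3.14].

### API

Orientations are given as a unit quaternion [x, y, z, w].
In Python, from station import ctrl, imaging gives the robot as it stands. The module is installed in compiled form; this text tells all that it offers.
- The arm moves only by the tool move_arm, never from a script. Its argument "commands" is a list of rows, each a list of 7 numbers: the shift along the tool's x, y, z in cm, then the turn, a rotation vector about the tool's x, y, z in degrees, then the opening, from 0 (shut) to 1 (fully open). In form: [[dx, dy, dz, wx, wy, wz, hand], ...]. A call has 1 to 12 rows; each row shifts and turns the commanded pose from where the row before left it, along the tool's axes as they then stand; what a row does not reach is not made up. A row lasts 1/8 s, in which the tool goes at most 62.5 mm and 10.7 degrees, less where a joint would pass 70% of its speed; a pose out of reach is approached as far as the arm can. A call is refused whole if a number of a shift passes 6.25 or a number of a turn 10.7, either way. A call with a gripper value outside its range is refused whole. The fingers move at their own pace and stop on an object; "force" is the grip in N (left out, the last holds). Time passes only in rows, so rows that do not move let the fingers close. It gives the time, the measured TCP pose, the force, the opening and the grip force at its end, in the units of the state.
- ctrl.sense(): the state, without advancing time (a new reading comes with each control period).
- imaging.grab_frame(name): name is "scene" or "top" or "wrist"; returns a dict with "color" (420x560x3 uint8, blue, green, red), "vfov" (degrees; the focal length in pixels is half the picture's height over the tangent of half this angle, whatever the lens; pixels are square), "cx", "cy" (the principal point, pixels), "k1" (the pictures are not rectified: a ray, as slopes to the right and down, at radius r is drawn at 1 + k1 r^2 times it, then the intrinsics apply), "rvec" (rotation vector, rad) and "tvec" (3), from world to camera coordinates, as OpenCV has them. Camera axes: x right, y down, z forward; pixel columns grow to the right and rows downward; lengths in m; the calibration is good to about 2 mm. A picture is of the moment at which its call begins. There is no depth.
- ctrl.job_done(): hands the job in; it is judged then, once.
The state is a dict: "t": time; "q": joint angles; "dq": joint speeds; "joint_torque": joint torques, N m; "eef_pos": TCP position; "tool_rot": TCP orientation; "ft_force": force on the tool from outside, world axes, zero at the start; "wrist_torque": the same for the moment, N m; "width": opening from 0.0 (shut) to 1.0 (fully open); "grip_force": force on a finger pad.
Only numpy, scipy, OpenCV 4.12 (cv2) and the standard library are available. Lean on these libraries where they do the work, as an engineer would, in place of code of your own. Each camera call takes 0.05 s, during which the arm holds its last target. There are 200 camera calls.

## Working session

There is one attempt and no reset: what is moved stays moved. The work goes in short steps, Python scripts to look and compute and a tool call to move; the robot and the scene stay as the last step left them, time stands still between calls to the robot, and variables do not carry over. Pictures are saved under pics/ and viewed, at most 14 in all, crops included, and the job is handed in when it is done.

Besides the shell and the picture viewer there is one more tool, called after ">>>" as a command line: name --pt "numbers of a row" for each row, then --argument value for the rest. move_arm: Moves the arm, as the interface text tells. Its arguments: {"type":"object","properties":{"commands":{"type":"array"},"force":{"type":"number"}},"required":["commands"]}

```bash
mkdir -p pics; cat > h.py <<'E'
import numpy as np, cv2
from station import ctrl, imaging
def K(f):
    F=210/np.tan(np.radians(f["vfov"])/2); return np.array([[F,0,f["cx"]],[0,F,f["cy"]],[0,0,1.]]),np.array([f["k1"],0,0,0,0.])
def proj(f,P):
    k,d=K(f); return cv2.projectPoints(np.array(P,float).reshape(-1,1,3),np.array(f["rvec"],float),np.array(f["tvec"],float),k,d)[0].reshape(-1,2)
def back(f,px,z):
    k,d=K(f); n=cv2.undistortPoints(np.array(px,float).reshape(-1,1,2),k,d).reshape(-1,2)
    R=cv2.Rodrigues(np.array(f["rvec"],float))[0]; t=np.array(f["tvec"],float).ravel()
    c=-R.T@t; D=np.c_[n,np.ones(len(n))]@R
    return c+D*((np.reshape(z,-1)-c[2])/D[:,2])[:,None]
E
python3 - <<'E'
from h import *
import pickle
for n in("scene","top"):
    f=imaging.grab_frame(n); pickle.dump(f,open(n+".pkl","wb")); cv2.imwrite(f"pics/{n}0.png",cv2.resize(f["color"],(784,588),interpolation=cv2.INTER_CUBIC))
    R=cv2.Rodrigues(np.array(f["rvec"]))[0]; print(n,-R.T@np.ravel(f["tvec"]))
s=ctrl.sense();print(s,ctrl.pinch_z)
E
```

```text
scene [ 0.91501526 -0.48778947  0.6046657 ]
top [ 0.42094982 -0.02217367  1.06596693]
{'t': 0.1, 'q': array([ 1.2697765 ,  0.4118285 , -0.0127432 ,  1.59695468,  0.00557788,
        1.1342822 , -0.08216459]), 'dq': array([-9.71922809e-04, -8.35377801e-04,  8.92762319e-05, -2.21351124e-03,
       -5.65469757e-04, -3.90848336e-04,  7.32760397e-04]), 'joint_torque': array([ 3.54298638e-03, -5.89094567e+01,  6.44296333e-01, -2.91709721e+01,
       -5.37591591e-02,  1.45236903e-02,  8.48278000e-05]), 'eef_pos': array([ 0.14408511, -0.6077008 ,  0.22188996]), 'tool_rot': array([ 9.93227180e-01,  1.16186279e-01, -1.17561401e-04, -7.09174471e-04]), 'ft_force': array([ 0.57468461, -0.50663193, -0.07927547]), 'wrist_torque': array([-0.0008556 ,  0.01006307,  0.02440183]), 'grip_force': 0.0, 'width': 0.9994687567406775} 0.0187
```

View pics/top0.png

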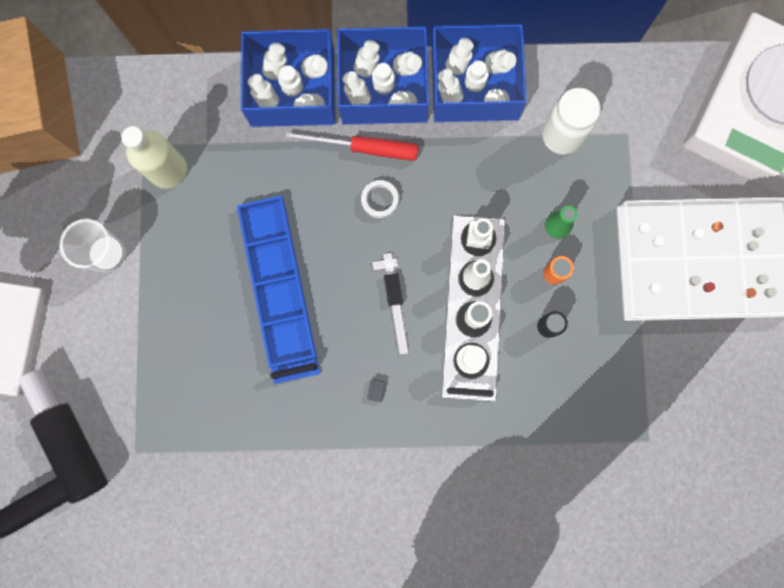

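View pics/scene0.png

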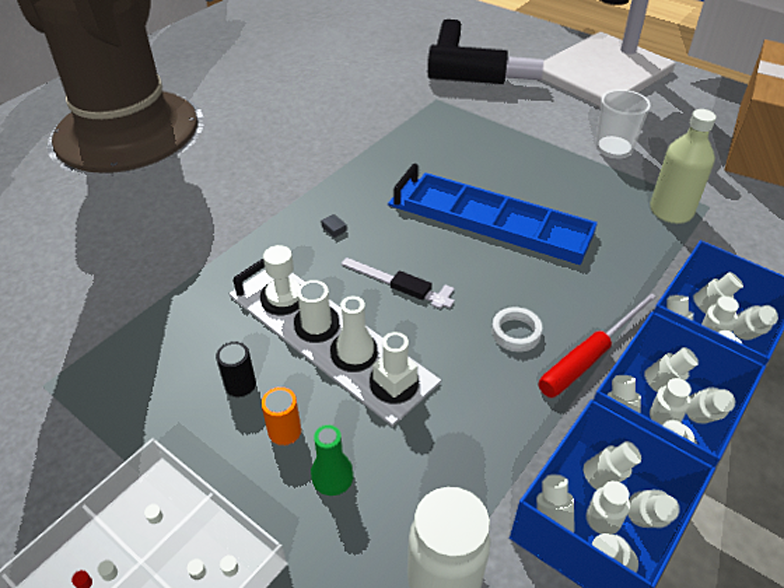

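Top view (784-px picture): blue inspection rack runs from (262,205) to its handle at (295,371). The cooling rack has its handle at (470,392). From the handle outwards: plug (472,359), sleeve (478,316), spout (480,270), collar (481,230). The decoys are black (553,323), orange (560,268) and green (565,217). The white parts in the blue bins at the top are not in the rack. One enlarged crop will confirm this.

```bash
python3 - <<'E'
from h import *
import pickle
f=pickle.load(open("top.pkl","rb")); c=f["color"]
def crop(x0,x1,y0,y1,s=4):
    o=cv2.resize(c[y0:y1,x0:x1],None,fx=s,fy=s,interpolation=cv2.INTER_CUBIC)
    for x in range(x0+(-x0)%20,x1,20): cv2.putText(o,str(x),((x-x0)*s,10),0,.35,(0,255,255)); cv2.line(o,((x-x0)*s,12),((x-x0)*s,18),(0,255,255))
    for y in range(y0+(-y0)%20,y1,20): cv2.putText(o,str(y),(8,(y-y0)*s+4),0,.35,(0,255,255)); cv2.line(o,(0,(y-y0)*s),(6,(y-y0)*s),(0,255,255))
    return o
cv2.imwrite("pics/crop1.png",np.hstack([crop(163,235,138,280),crop(308,420,138,280)]))
E
```

```text
(no output)
```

View pics/crop1.png

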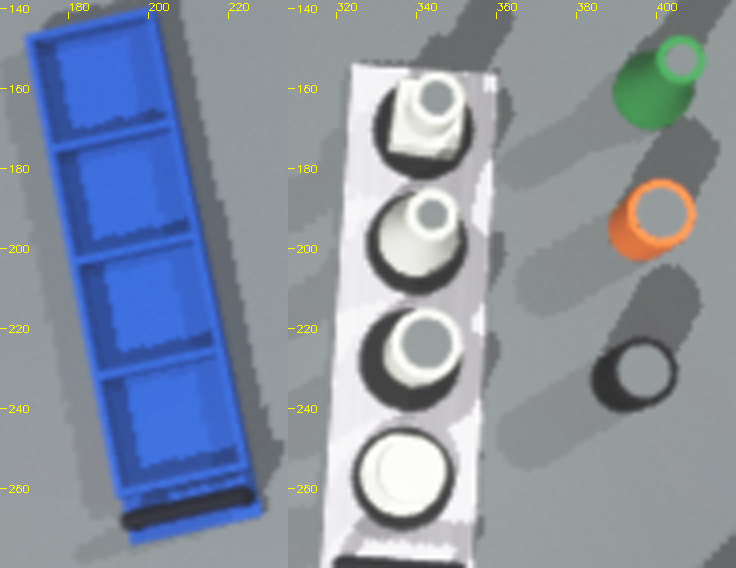

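```bash
cat > m.py <<'E'
from h import *
import pickle
np.set_printoptions(precision=4,suppress=True)
f=pickle.load(open("top.pkl","rb"))
seat=np.array([[403,478],[411,358],[416,238],[424,123]])
top=np.array([[409,468],[429,343],[433,214],[437,97]])
cv=lambda p:np.c_[308+(p[:,0]-288)/4,138+p[:,1]/4]-.375
S=back(f,cv(seat),.014); T=back(f,cv(top),np.array([.078,.066,.086,.076]))
print(S[:,:2],"\n",T[:,:2])
d=np.array([[27,37],[154,11],[52,147],[75,261],[100,376],[172,121],[195,238],[218,349]])
D=back(f,np.c_[163+d[:,0]/4,138+d[:,1]/4]-.375,.019)[:,:2]
M=np.array([[122,34],[122,-34],[60,32],[0,32],[-60,32],[60,-32],[0,-32],[-60,-32]])/1e3
def fit(M,D):
    a=M-M.mean(0);b=D-D.mean(0);H=a.T@b
    th=np.arctan2(H[0,1]-H[1,0],H[0,0]+H[1,1]);R=np.array([[np.cos(th),-np.sin(th)],[np.sin(th),np.cos(th)]])
    t=D.mean(0)-R@M.mean(0); print("th",th,"t",t,"res mm\n",(M@R.T+t-D)*1e3); return th,R,t
th,R,t=fit(M,D)
X=np.array([[-.09,0],[-.03,0],[.03,0],[.09,0]])
C=X@R.T+t; print("compartments near..far\n",C)
th2,R2,t2=fit(X,(S[:,:2]+T[:,:2])/2); print(X@R2.T+t2)
E
python3 m.py
```

```text
[[ 0.4611 -0.1187]
 [ 0.5215 -0.1249]
 [ 0.5829 -0.1297]
 [ 0.6427 -0.136 ]] 
 [[ 0.4633 -0.1158]
 [ 0.5236 -0.1288]
 [ 0.5832 -0.1309]
 [ 0.6423 -0.1361]]
th 0.1955125767538019 t [0.5835 0.1621] res mm
 [[ 0.8775  0.7379]
 [ 1.9696 -0.1595]
 [-1.2927  0.115 ]
 [-0.7676  0.5866]
 [-0.6335  1.8471]
 [-0.9271 -0.9668]
 [ 1.2885 -0.9766]
 [-0.5147 -1.1837]]
compartments near..far
 [[0.4952 0.1447]
 [0.554  0.1563]
 [0.6129 0.168 ]
 [0.6717 0.1796]]
th -0.09942587641312815 t [ 0.5526 -0.1276] res mm
 [[ 0.8629 -1.4368]
 [ 0.1752  2.1929]
 [-0.6508 -0.3036]
 [-0.3873 -0.4524]]
[[ 0.463  -0.1187]
 [ 0.5227 -0.1246]
 [ 0.5824 -0.1306]
 [ 0.6421 -0.1365]]
```

The crop confirms the order from the handle: plug (plain top), sleeve (wide bore), spout (tapered), collar (square base). The white ones stand on seats and the decoys stand off the rack. So plug goes to the far compartment (0.672,0.180), sleeve to (0.613,0.168), spout to (0.554,0.156) and collar to the near one (0.495,0.145). Fit residuals are under about 2 mm.

```bash
cat > p.py <<'E'
import sys; from h import *
from scipy.spatial.transform import Rotation as Ro
# p.py x y z yaw(rad of tool x in world): turn (deg, tool z) then shift (cm) in turned tool frame
x,y,z,w=map(float,sys.argv[1:]); s=ctrl.sense()
R=Ro.from_quat(s["tool_rot"]); G=Ro.from_matrix([[np.cos(w),np.sin(w),0],[np.sin(w),-np.cos(w),0],[0,0,-1]])
print("turn",(R.inv()*G).as_rotvec(True).round(2),"shift cm",(G.inv().apply(np.array([x,y,z])-s["eef_pos"])*100).round(2),"t",s["t"],"pos",s["eef_pos"].round(4),"w",round(s["width"],3),"grip",s["grip_force"])
E
python3 p.py .463 -.1187 .16 -.0994
```

```text
turn [-0.08  0.02 19.04] shift cm [ 26.88 -51.82   6.19] t 0.1 pos [ 0.1441 -0.6077  0.2219] w 0.999 grip 0.0
```

>>> move_arm --pt "0 0 0 0 0 6.35 1" --pt "0 0 0 0 0 6.35 1" --pt "0 0 0 0 0 6.35 1" --pt "2.2 -4.3 0 0 0 0 1" --pt "2.2 -4.3 0 0 0 0 1" --pt "2.2 -4.3 0 0 0 0 1" --pt "2.2 -4.3 0 0 0 0 1" --pt "2.2 -4.3 0 0 0 0 1" --pt "2.2 -4.3 0 0 0 0 1" --pt "2.2 -4.3 0 0 0 0 1" --pt "2.2 -4.3 0 0 0 0 1" --pt "2.2 -4.3 0 0 0 0 1" --force 15

```text
t: 1.6
eef_pos: [0.3802, -0.2413, 0.2226]
tool_rot: [0.999, -0.05, -0.0, 0.0]
ft_force: [1.0, -0.3, -0.3]
width: 1.002
grip_force: 0.0
```

>>> move_arm --pt "2.2 -4.3 0 0 0 0 1" --pt "2.2 -4.3 0 0 0 0 1" --pt "2.2 -4.3 0 0 0 0 0.7" --pt "0 0 2 0 0 0 0.7" --pt "0 0 2 0 0 0 0.7" --pt "0 0 2 0 0 0 0.7" --pt "0 0 0 0 0 0 0.7" --pt "0 0 0 0 0 0 0.7"

```text
t: 2.6
eef_pos: [0.4585, -0.121, 0.1632]
tool_rot: [0.999, -0.05, 0.0, 0.0]
ft_force: [0.2, 0.7, -0.1]
width: 0.697
grip_force: 0.0
```

```bash
python3 p.py .463 -.1187 .0473 -.0994; python3 - <<'E'
from h import *
f=imaging.grab_frame("wrist"); cv2.imwrite("pics/w1.png",f["color"])
E
```

```text
turn [-0.   -0.02 -0.02] shift cm [ 0.43 -0.28 11.59] t 2.6 pos [ 0.4585 -0.121   0.1632] w 0.697 grip 0.0
```

View pics/w1.png

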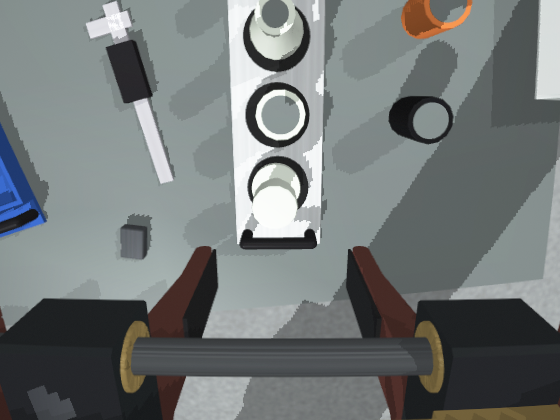

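Wrist view: plug head at (273,204), sleeve top at (278,115) and spout top at (274,10), with the row centred between the fingers. I'll cross-check those points.

```bash
python3 - <<'E'
from h import *
f=imaging.grab_frame("wrist")
print(back(f,[[273,204],[278,115],[274,10]],np.array([.078,.066,.086])).round(4))
E
```

```text
[[ 0.4662 -0.1152  0.078 ]
 [ 0.5242 -0.1245  0.066 ]
 [ 0.5854 -0.1286  0.086 ]]
```

>>> move_arm --pt "0.55 -0.5 2 0 0 0 0.7" --pt "0 0 2 0 0 0 0.7" --pt "0 0 2 0 0 0 0.7" --pt "0 0 2 0 0 0 0.7" --pt "0 0 1.5 0 0 0 0.7" --pt "0 0 1.1 0 0 0 0.7" --pt "0 0 1 0 0 0 0.7" --pt "0 0 0 0 0 0 0.7" --pt "0 0 0 0 0 0 0.25" --pt "0 0 0 0 0 0 0.25" --pt "0 0 0 0 0 0 0.25" --pt "0 0 0 0 0 0 0.25" --force 12

```text
t: 4.2
eef_pos: [0.4644, -0.1166, 0.0469]
tool_rot: [0.999, -0.05, 0.0, 0.0]
ft_force: [0.2, -0.2, 1.8]
width: 0.36
grip_force: 12.0
```

>>> move_arm --pt "0 0 -1 0 0 0 0.25" --pt "0 0 -2 0 0 0 0.25" --pt "0 0 -3 0 0 0 0.25" --pt "0 0 -3 0 0 0 0.25" --pt "0 0 -2 0 0 0 0.25" --pt "0 0 0 0 0 -5.63 0.25" --pt "0 0 0 0 0 -5.63 0.25" --pt "0 0 0 0 0 -5.63 0.25" --pt "2 -1.9 0 0 0 0 0.25" --pt "3 -2.9 0 0 0 0 0.25" --pt "3.5 -3.4 0 0 0 0 0.25" --pt "3.5 -3.4 0 0 0 0 0.25"

```text
t: 5.7
eef_pos: [0.5602, 0.0215, 0.1574]
tool_rot: [0.995, 0.097, 0.0, 0.0]
ft_force: [0.5, -0.8, -0.4]
width: 0.361
grip_force: 12.0
```

>>> move_arm --pt "3.5 -3.4 0 0 0 0 0.25" --pt "3.5 -3.4 0 0 0 0 0.25" --pt "3.5 -3.2 0 0 0 0 0.25" --pt "2 -2 0 0 0 0 0.25" --pt "1 -1 0 0 0 0 0.25" --pt "0 0 0 0 0 0 0.25" --pt "0 0 0 0 0 0 0.25"

```text
t: 6.58
eef_pos: [0.6664, 0.1725, 0.1568]
tool_rot: [0.995, 0.097, -0.0, 0.001]
ft_force: [0.0, 0.2, -0.4]
width: 0.361
grip_force: 12.0
```

```bash
python3 p.py .6717 .1796 .039 .1955; python3 - <<'E'
from h import *
f=imaging.grab_frame("wrist"); cv2.imwrite("pics/w2.png",f["color"])
X=[]
th,t=.1955,np.array([.5835,.1621]);R=np.array([[np.cos(th),-np.sin(th)],[np.sin(th),np.cos(th)]])
g=f["color"].copy()
for x in(-60,0,60,122):
    for y in(-32,32):
        p=R@np.array([x,y])/1e3+t; u=proj(f,[*p,.019])[0]; cv2.circle(g,(int(u[0]),int(u[1])),3,(0,0,255),-1)
cv2.imwrite("pics/w2.png",g)
E
```

```text
turn [ 0.06  0.03 -0.1 ] shift cm [ 0.66 -0.59 11.78] t 6.575 pos [0.6664 0.1725 0.1568] w 0.361 grip 11.999940276145935
```

View pics/w2.png

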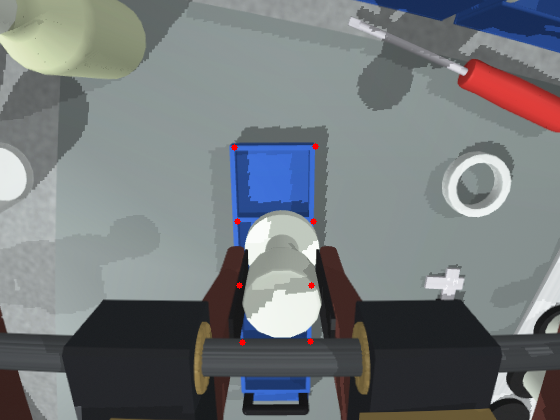

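Wrist view: the rack model (red dots) falls on the rack, with the far compartment at (275,183), and the plug hangs upright. Now lowering it.

>>> move_arm --pt "0.66 -0.59 1 0 0 0 0.25" --pt "0 0 2 0 0 0 0.25" --pt "0 0 2 0 0 0 0.25" --pt "0 0 2 0 0 0 0.25" --pt "0 0 2 0 0 0 0.25" --pt "0 0 1.5 0 0 0 0.25" --pt "0 0 0.8 0 0 0 0.25" --pt "0 0 0.5 0 0 0 0.25" --pt "0 0 0 0 0 0 0.25" --pt "0 0 0 0 0 0 0.25"

```text
t: 7.88
eef_pos: [0.6724, 0.1814, 0.0393]
tool_rot: [0.995, 0.097, 0.0, -0.0]
ft_force: [-0.5, -0.2, 0.1]
width: 0.364
grip_force: 12.0
```

>>> move_arm --pt "0 0 0.1 0 0 0 0.25" --pt "0 0 0 0 0 0 0.45" --pt "0 0 0 0 0 0 0.6" --pt "0 0 0 0 0 0 0.7" --pt "0 0 0 0 0 0 0.7" --pt "0 0 -1 0 0 0 0.7" --pt "0 0 -2 0 0 0 0.7" --pt "0 0 -3 0 0 0 0.7" --pt "0 0 -3 0 0 0 0.7" --pt "0 0 -2 0 0 0 0.7" --pt "0 0 0 0 0 5.63 0.7" --pt "0 0 0 0 0 5.63 0.7"

```text
t: 9.38
eef_pos: [0.6722, 0.1812, 0.1488]
tool_rot: [1.0, -0.002, 0.001, -0.0]
ft_force: [0.6, -0.7, -0.1]
width: 0.696
grip_force: 0.0
```

```bash
python3 p.py .5232 -.1247 .13 -.0994; python3 - <<'E'
from h import *
f=imaging.grab_frame("top"); cv2.imwrite("pics/t2.png",cv2.resize(f["color"][110:300,140:400],None,fx=3,fy=3,interpolation=cv2.INTER_CUBIC))
E
```

```text
turn [-0.02 -0.06  5.42] shift cm [-11.79  31.92   1.88] t 9.375 pos [0.6722 0.1812 0.1488] w 0.696 grip 0.0
```

View pics/t2.png

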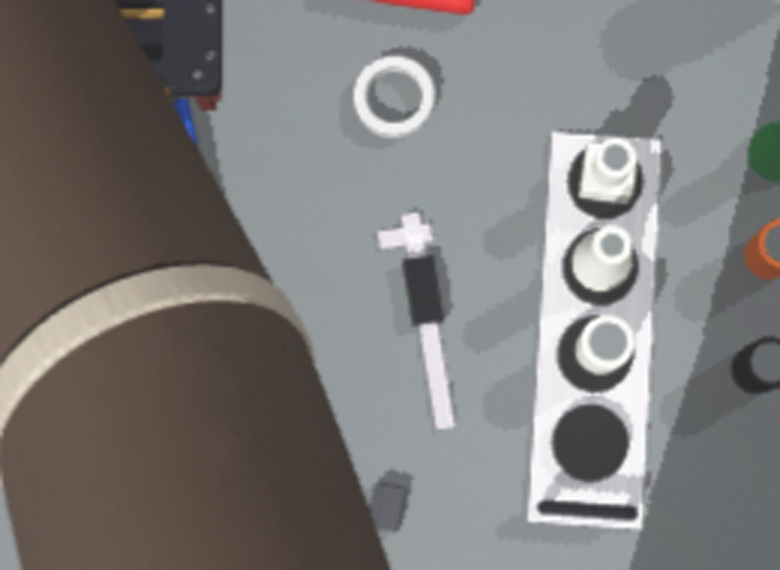

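The arm hides the blue rack. The other three mouldings stand undisturbed on their seats, and the plug's seat is empty. On to the sleeve.

>>> move_arm --pt "0 0 0 0 0 5.42 0.7" --pt "-1 2.7 0 0 0 0 0.7" --pt "-1.5 4 0 0 0 0 0.7" --pt "-1.7 4.6 0 0 0 0 0.7" --pt "-1.7 4.6 0 0 0 0 0.7" --pt "-1.7 4.6 0 0 0 0 0.7" --pt "-1.7 4.6 0 0 0 0 0.7" --pt "-1.5 4 0 0 0 0 0.7" --pt "-1 2.8 0 0 0 0 0.7" --pt "0 0 0 0 0 0 0.7" --pt "0 0 0 0 0 0 0.7"

```text
t: 10.8
eef_pos: [0.5245, -0.124, 0.1481]
tool_rot: [0.999, -0.047, 0.0, -0.0]
ft_force: [-0.8, 1.2, -0.5]
width: 0.7
grip_force: 0.0
```

```bash
python3 p.py .5235 -.1248 .0353 -.0994; python3 - <<'E'
from h import *
f=imaging.grab_frame("top"); cv2.imwrite("pics/t3.png",cv2.resize(f["color"][110:300,140:400],None,fx=3,fy=3,interpolation=cv2.INTER_CUBIC))
E
```

```text
turn [-0.03 -0.04  0.28] shift cm [-0.09  0.09 11.28] t 10.8 pos [ 0.5245 -0.124   0.1481] w 0.7 grip 0.0
```

View pics/t3.png

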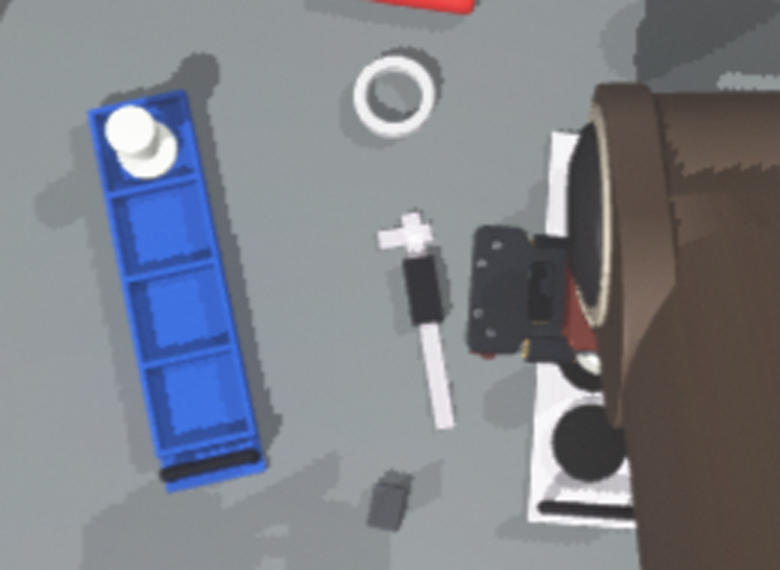

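The plug stands in the far compartment: foot near (148,149), head (131,132), where the offset is parallax. I'll check the numbers below while gripping the sleeve.

```bash
python3 - <<'E'
from h import *
f=imaging.grab_frame("top")
u=lambda x,y:[140+(x+.5)/3-.5,110+(y+.5)/3-.5]
a=back(f,[u(148,149),u(131,132)],np.array([.013,.069])); print(a)
th=.1955;R=np.array([[np.cos(th),-np.sin(th)],[np.sin(th),np.cos(th)]])
print((a[:,:2]-[.5835,.1621])@R*1e3)
E
```

```text
[[0.66968362 0.17880286 0.013     ]
 [0.66812558 0.17931754 0.069     ]]
[[87.78652852 -0.35708855]
 [86.35815101  0.45043819]]
```

>>> move_arm --pt "-0.1 0.1 2 0 0 0.28 0.7" --pt "0 0 2 0 0 0 0.7" --pt "0 0 2 0 0 0 0.7" --pt "0 0 2 0 0 0 0.7" --pt "0 0 1.5 0 0 0 0.7" --pt "0 0 1.3 0 0 0 0.7" --pt "0 0 0.5 0 0 0 0.7" --pt "0 0 0 0 0 0 0.7" --pt "0 0 0 0 0 0 0.25" --pt "0 0 0 0 0 0 0.25" --pt "0 0 0 0 0 0 0.25" --pt "0 0 0 0 0 0 0.25"

```text
t: 12.4
eef_pos: [0.5231, -0.1259, 0.035]
tool_rot: [0.999, -0.05, 0.0, 0.0]
ft_force: [-1.0, 0.1, 2.8]
width: 0.388
grip_force: 12.0
```

```bash
python3 p.py .6129 .168 .15 .1955
```

```text
turn [  0.02  -0.03 -16.99] shift cm [ 14.52 -27.09 -11.5 ] t 12.4 pos [ 0.5231 -0.1259  0.035 ] w 0.388 grip 12.000215649604797
```

>>> move_arm --pt "0 0 -1 0 0 0 0.25" --pt "0 0 -2.5 0 0 0 0.25" --pt "0 0 -3 0 0 0 0.25" --pt "0 0 -3 0 0 0 0.25" --pt "0 0 -2 0 0 0 0.25" --pt "0 0 0 0 0 -5.66 0.25" --pt "0 0 0 0 0 -5.66 0.25" --pt "0 0 0 0 0 -5.66 0.25" --pt "1.2 -2.2 0 0 0 0 0.25" --pt "2 -3.7 0 0 0 0 0.25" --pt "2.2 -4.1 0 0 0 0 0.25" --pt "2.2 -4.1 0 0 0 0 0.25"

```text
t: 13.9
eef_pos: [0.5703, 0.0284, 0.1503]
tool_rot: [0.995, 0.097, 0.0, 0.0]
ft_force: [0.8, -0.2, -0.6]
width: 0.386
grip_force: 12.0
```

>>> move_arm --pt "2.2 -4.1 0 0 0 0 0.25" --pt "2.2 -4.1 0 0 0 0 0.25" --pt "1.6 -3.0 0 0 0 0 0.25" --pt "0.9 -1.8 0 0 0 0 0.25" --pt "0 0 0 0 0 0 0.25" --pt "0 0 0 0 0 0 0.25"

```text
t: 14.65
eef_pos: [0.6124, 0.1662, 0.1496]
tool_rot: [0.995, 0.097, -0.0, 0.001]
ft_force: [-0.5, -0.2, -1.1]
width: 0.384
grip_force: 12.0
```

```bash
python3 p.py .6129 .168 .0265 .1955
```

```text
turn [ 0.07  0.03 -0.09] shift cm [ 0.08 -0.17 12.31] t 14.65 pos [0.6124 0.1662 0.1496] w 0.384 grip 11.999869644641876
```

>>> move_arm --pt "0.08 -0.17 2 0 0 0 0.25" --pt "0 0 2 0 0 0 0.25" --pt "0 0 2 0 0 0 0.25" --pt "0 0 2 0 0 0 0.25" --pt "0 0 2 0 0 0 0.25" --pt "0 0 1.2 0 0 0 0.25" --pt "0 0 0.7 0 0 0 0.25" --pt "0 0 0.4 0 0 0 0.25" --pt "0 0 0 0 0 0 0.25" --pt "0 0 0 0 0 0 0.25"

```text
t: 15.9
eef_pos: [0.6133, 0.1701, 0.0272]
tool_rot: [0.995, 0.098, 0.0, -0.0]
ft_force: [-0.3, -0.2, -0.1]
width: 0.384
grip_force: 12.0
```

>>> move_arm --pt "0 0 0 0 0 0 0.45" --pt "0 0 0 0 0 0 0.6" --pt "0 0 0 0 0 0 0.7" --pt "0 0 0 0 0 0 0.7" --pt "0 0 -1 0 0 0 0.7" --pt "0 0 -2 0 0 0 0.7" --pt "0 0 -3 0 0 0 0.7" --pt "0 0 -3 0 0 0 0.7" --pt "0 0 -3.2 0 0 0 0.7" --pt "0 0 0 0 0 5.65 0.7" --pt "0 0 0 0 0 5.65 0.7" --pt "0 0 0 0 0 5.65 0.7"

```text
t: 17.4
eef_pos: [0.6132, 0.1702, 0.1506]
tool_rot: [0.999, -0.052, 0.001, -0.0]
ft_force: [-0.3, -0.1, -0.5]
width: 0.698
grip_force: 0.0
```

```bash
python3 p.py .5835 -.1302 .15 -.0994
```

```text
turn [-0.05 -0.1  -0.24] shift cm [2.000e-02 3.019e+01 6.000e-02] t 17.4 pos [0.6132 0.1702 0.1506] w 0.698 grip 0.0
```

>>> move_arm --pt "0 2.2 0 0 0 0 0.7" --pt "0 4 0 0 0 0 0.7" --pt "0 4.6 0 0 0 0 0.7" --pt "0 4.6 0 0 0 0 0.7" --pt "0 4.6 0 0 0 0 0.7" --pt "0 4.6 0 0 0 0 0.7" --pt "0 3.4 0 0 0 0 0.7" --pt "0 2.2 0 0 0 0 0.7" --pt "0 0 0 0 0 0 0.7" --pt "0 0 0 0 0 0 0.7"

```text
t: 18.65
eef_pos: [0.5826, -0.1299, 0.1491]
tool_rot: [0.999, -0.05, 0.0, -0.0]
ft_force: [-0.2, 0.6, -0.3]
width: 0.699
grip_force: 0.0
```

```bash
python3 p.py .5835 -.1302 .0493 -.0994; python3 - <<'E'
from h import *
f=imaging.grab_frame("top"); cv2.imwrite("pics/t4.png",cv2.resize(f["color"][110:300,140:400],None,fx=3,fy=3,interpolation=cv2.INTER_CUBIC))
f=imaging.grab_frame("wrist"); cv2.imwrite("pics/w4.png",f["color"])
E
```

```text
turn [-0.03 -0.03  0.02] shift cm [0.1  0.02 9.98] t 18.65 pos [ 0.5826 -0.1299  0.1491] w 0.699 grip 0.0
```

View pics/t4.png

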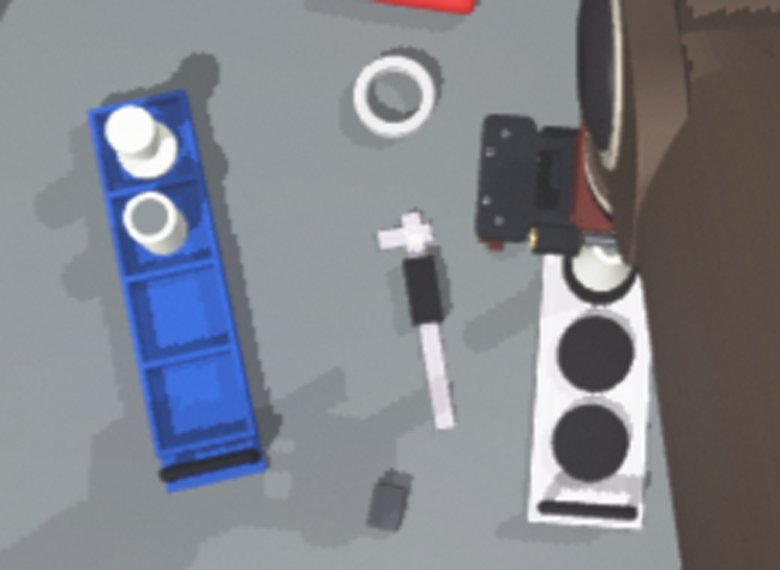

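View pics/w4.png

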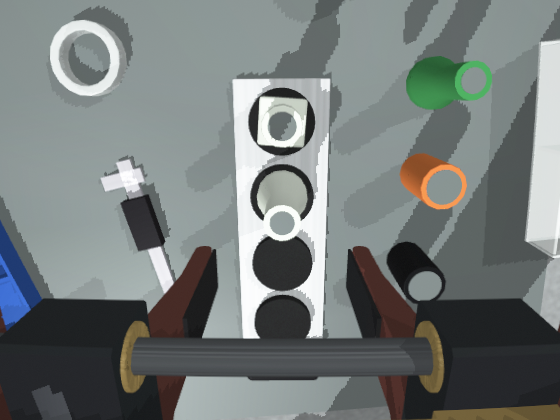

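Top view: plug (131,132) and sleeve (150,215) stand in the two far compartments. Wrist view: spout top (282,223) lies between the fingers and the collar is beyond it at (283,125). Now gripping the spout neck.

>>> move_arm --pt "0.1 0 2 0 0 0 0.7" --pt "0 0 2 0 0 0 0.7" --pt "0 0 2 0 0 0 0.7" --pt "0 0 1.8 0 0 0 0.7" --pt "0 0 1.2 0 0 0 0.7" --pt "0 0 0.9 0 0 0 0.7" --pt "0 0 0 0 0 0 0.7" --pt "0 0 0 0 0 0 0.4" --pt "0 0 0 0 0 0 0.2" --pt "0 0 0 0 0 0 0.2" --pt "0 0 0 0 0 0 0.2" --pt "0 0 0 0 0 0 0.2"

```text
t: 20.25
eef_pos: [0.5837, -0.1306, 0.0498]
tool_rot: [0.999, -0.05, 0.0, 0.0]
ft_force: [-0.5, -0.8, 1.0]
width: 0.271
grip_force: 11.9
```

```bash
python3 p.py .554 .1563 .155 .1955
```

```text
turn [ 1.000e-02 -1.000e-02 -1.695e+01] shift cm [  2.66 -28.72 -10.52] t 20.25 pos [ 0.5837 -0.1306  0.0498] w 0.271 grip 11.94400242777192
```

>>> move_arm --pt "0 0 -1 0 0 0 0.2" --pt "0 0 -2.5 0 0 0 0.2" --pt "0 0 -3 0 0 0 0.2" --pt "0 0 -2.5 0 0 0 0.2" --pt "0 0 -1.5 0 0 0 0.2" --pt "0 0 0 0 0 -5.65 0.2" --pt "0 0 0 0 0 -5.65 0.2" --pt "0 0 0 0 0 -5.65 0.2" --pt "0.2 -2.2 0 0 0 0 0.2" --pt "0.4 -3.9 0 0 0 0 0.2" --pt "0.4 -4.3 0 0 0 0 0.2" --pt "0.4 -4.3 0 0 0 0 0.2"

```text
t: 21.75
eef_pos: [0.5684, 0.0175, 0.1546]
tool_rot: [0.995, 0.097, -0.0, -0.0]
ft_force: [0.0, 0.5, -1.3]
width: 0.269
grip_force: 11.9
```

>>> move_arm --pt "0.4 -4.3 0 0 0 0 0.2" --pt "0.4 -4.3 0 0 0 0 0.2" --pt "0.3 -3.4 0 0 0 0 0.2" --pt "0.2 -2 0 0 0 0 0.2" --pt "0 0 0 0 0 0 0.2" --pt "0 0 0 0 0 0 0.2"

```text
t: 22.5
eef_pos: [0.5547, 0.1543, 0.1544]
tool_rot: [0.995, 0.097, -0.0, 0.001]
ft_force: [0.3, -0.3, -0.1]
width: 0.269
grip_force: 11.9
```

```bash
python3 p.py .554 .1563 .0415 .1955
```

```text
turn [ 0.06  0.03 -0.1 ] shift cm [-0.03 -0.21 11.29] t 22.5 pos [0.5547 0.1543 0.1544] w 0.269 grip 11.944482692706515
```

>>> move_arm --pt "0 -0.1 2 0 0 0 0.2" --pt "0 0 2 0 0 0 0.2" --pt "0 0 2 0 0 0 0.2" --pt "0 0 2 0 0 0 0.2" --pt "0 0 1.5 0 0 0 0.2" --pt "0 0 1 0 0 0 0.2" --pt "0 0 0.5 0 0 0 0.2" --pt "0 0 0.3 0 0 0 0.2" --pt "0 0 0 0 0 0 0.2" --pt "0 0 0 0 0 0 0.2"

```text
t: 23.75
eef_pos: [0.5545, 0.1573, 0.042]
tool_rot: [0.995, 0.098, 0.0, -0.0]
ft_force: [0.0, 0.7, -0.3]
width: 0.272
grip_force: 11.9
```

>>> move_arm --pt "0 0 0 0 0 0 0.35" --pt "0 0 0 0 0 0 0.5" --pt "0 0 0 0 0 0 0.65" --pt "0 0 0 0 0 0 0.65" --pt "0 0 -1 0 0 0 0.65" --pt "0 0 -2 0 0 0 0.65" --pt "0 0 -3 0 0 0 0.65" --pt "0 0 -3 0 0 0 0.65" --pt "0 0 -2 0 0 0 0.65" --pt "0 0 0 0 0 5.65 0.65" --pt "0 0 0 0 0 5.65 0.65" --pt "0 0 0 0 0 5.65 0.65"

```text
t: 25.25
eef_pos: [0.5543, 0.1572, 0.1525]
tool_rot: [0.999, -0.052, 0.0, -0.0]
ft_force: [0.3, -0.1, -0.5]
width: 0.65
grip_force: 0.0
```

```bash
python3 p.py .6425 -.1365 .15 -.0994
```

```text
turn [-0.02 -0.04 -0.24] shift cm [11.69 28.35  0.25] t 25.25 pos [0.5543 0.1572 0.1525] w 0.65 grip 0.0
```

>>> move_arm --pt "0.9 2.2 0 0 0 0 0.65" --pt "1.5 3.7 0 0 0 0 0.65" --pt "1.7 4.1 0 0 0 0 0.65" --pt "1.7 4.1 0 0 0 0 0.65" --pt "1.7 4.1 0 0 0 0 0.65" --pt "1.7 4.1 0 0 0 0 0.65" --pt "1.5 3.7 0 0 0 0 0.65" --pt "0.9 2.3 0 0 0 0 0.65" --pt "0 0 0 0 0 0 0.65" --pt "0 0 0 0 0 0 0.65"

```text
t: 26.5
eef_pos: [0.6411, -0.1337, 0.1518]
tool_rot: [0.999, -0.049, -0.0, -0.001]
ft_force: [0.2, 1.3, -0.5]
width: 0.653
grip_force: 0.0
```

```bash
python3 p.py .6425 -.1365 .0425 -.0994; python3 - <<'E'
from h import *
f=imaging.grab_frame("wrist"); cv2.imwrite("pics/w5.png",f["color"])
E
```

```text
turn [-0.08  0.02  0.06] shift cm [ 0.17  0.27 10.93] t 26.5 pos [ 0.6411 -0.1337  0.1518] w 0.653 grip 0.0
```

View pics/w5.png

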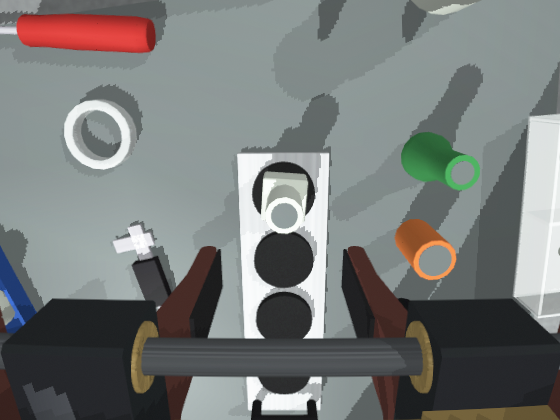

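Wrist view: the collar neck is at (285,214), between the fingers, and the other seats are empty. Gripping it.

>>> move_arm --pt "0.15 0.15 2 0 0 0 0.65" --pt "0 0 2 0 0 0 0.65" --pt "0 0 2 0 0 0 0.65" --pt "0 0 2 0 0 0 0.65" --pt "0 0 1.5 0 0 0 0.65" --pt "0 0 0.9 0 0 0 0.65" --pt "0 0 0.5 0 0 0 0.65" --pt "0 0 0 0 0 0 0.4" --pt "0 0 0 0 0 0 0.2" --pt "0 0 0 0 0 0 0.2" --pt "0 0 0 0 0 0 0.2" --pt "0 0 0 0 0 0 0.2"

```text
t: 28.05
eef_pos: [0.6429, -0.1377, 0.0431]
tool_rot: [0.999, -0.05, 0.0, 0.0]
ft_force: [0.1, -0.8, 3.2]
width: 0.293
grip_force: 12.0
```

```bash
python3 p.py .4952 .1447 .15 .1955
```

```text
turn [ 1.000e-02 -4.000e-02 -1.695e+01] shift cm [ -9.   -30.57 -10.69] t 28.05 pos [ 0.6429 -0.1377  0.0431] w 0.293 grip 12.000245153903961
```

>>> move_arm --pt "0 0 -1 0 0 0 0.2" --pt "0 0 -2.5 0 0 0 0.2" --pt "0 0 -3 0 0 0 0.2" --pt "0 0 -2.7 0 0 0 0.2" --pt "0 0 -1.5 0 0 0 0.2" --pt "0 0 0 0 0 -5.65 0.2" --pt "0 0 0 0 0 -5.65 0.2" --pt "0 0 0 0 0 -5.65 0.2" --pt "-0.7 -2.3 0 0 0 0 0.2" --pt "-1.2 -4.1 0 0 0 0 0.2" --pt "-1.3 -4.5 0 0 0 0 0.2" --pt "-1.3 -4.5 0 0 0 0 0.2"

```text
t: 29.55
eef_pos: [0.5675, 0.0058, 0.1494]
tool_rot: [0.995, 0.097, -0.0, -0.0]
ft_force: [0.8, 0.2, 0.1]
width: 0.294
grip_force: 12.0
```

>>> move_arm --pt "-1.3 -4.5 0 0 0 0 0.2" --pt "-1.3 -4.5 0 0 0 0 0.2" --pt "-1.2 -3.9 0 0 0 0 0.2" --pt "-0.7 -2.2 0 0 0 0 0.2" --pt "0 0 0 0 0 0 0.2" --pt "0 0 0 0 0 0 0.2"

```text
t: 30.3
eef_pos: [0.4955, 0.1429, 0.1495]
tool_rot: [0.995, 0.097, -0.0, 0.0]
ft_force: [-0.0, -0.7, -1.5]
width: 0.293
grip_force: 12.0
```

```bash
python3 p.py .4952 .1447 .035 .1955
```

```text
turn [ 0.04  0.01 -0.06] shift cm [ 0.   -0.18 11.45] t 30.3 pos [0.4955 0.1429 0.1495] w 0.293 grip 11.999842822551727
```

>>> move_arm --pt "0 -0.1 2 0 0 0 0.2" --pt "0 0 2 0 0 0 0.2" --pt "0 0 2 0 0 0 0.2" --pt "0 0 2 0 0 0 0.2" --pt "0 0 1.5 0 0 0 0.2" --pt "0 0 1 0 0 0 0.2" --pt "0 0 0.6 0 0 0 0.2" --pt "0 0 0.35 0 0 0 0.2" --pt "0 0 0 0 0 0 0.2" --pt "0 0 0 0 0 0 0.2"

```text
t: 31.55
eef_pos: [0.4952, 0.1452, 0.0355]
tool_rot: [0.995, 0.098, 0.0, -0.0]
ft_force: [0.3, 0.3, -0.4]
width: 0.3
grip_force: 12.0
```

>>> move_arm --pt "0 0 0 0 0 0 0.35" --pt "0 0 0 0 0 0 0.5" --pt "0 0 0 0 0 0 0.65" --pt "0 0 0 0 0 0 0.65" --pt "0 0 -1 0 0 0 0.65" --pt "0 0 -2 0 0 0 0.65" --pt "0 0 -3 0 0 0 0.65" --pt "0 0 -3 0 0 0 0.65" --pt "0 0 -3 0 0 0 0.65"

```text
t: 32.67
eef_pos: [0.4948, 0.1451, 0.1568]
tool_rot: [0.995, 0.098, 0.0, -0.0]
ft_force: [0.7, -0.5, 0.1]
width: 0.65
grip_force: 0.0
```

>>> move_arm --pt "0 2 0 0 0 0 0.65" --pt "0 4 0 0 0 0 0.65" --pt "0 4 0 0 0 0 0.65" --pt "0 4 0 0 0 0 0.65" --pt "0 4 0 0 0 0 0.65" --pt "0 4 0 0 0 0 0.65" --pt "0 2 0 0 0 0 0.65" --pt "0 0 0 0 0 0 0.65"

```text
t: 33.67
eef_pos: [0.5415, -0.0912, 0.1553]
tool_rot: [0.995, 0.096, 0.0, -0.0]
ft_force: [-0.4, 0.2, 0.3]
width: 0.651
grip_force: 0.0
```

```bash
python3 - <<'E'
from h import *
f=imaging.grab_frame("top"); a=cv2.resize(f["color"][130:290,150:250],None,fx=3.5,fy=3.5,interpolation=cv2.INTER_CUBIC)
f=imaging.grab_frame("scene"); b=cv2.resize(f["color"][80:220,250:450],None,fx=2.2,fy=4*560/560*1.0,interpolation=cv2.INTER_CUBIC)[:560]
cv2.imwrite("pics/end.png",np.hstack([a[:560],cv2.resize(b,(440,560))])); s=ctrl.sense(); print(s["eef_pos"],s["t"])
E
```

```text
[ 0.54136156 -0.08862041  0.15528016] 33.775
```

View pics/end.png

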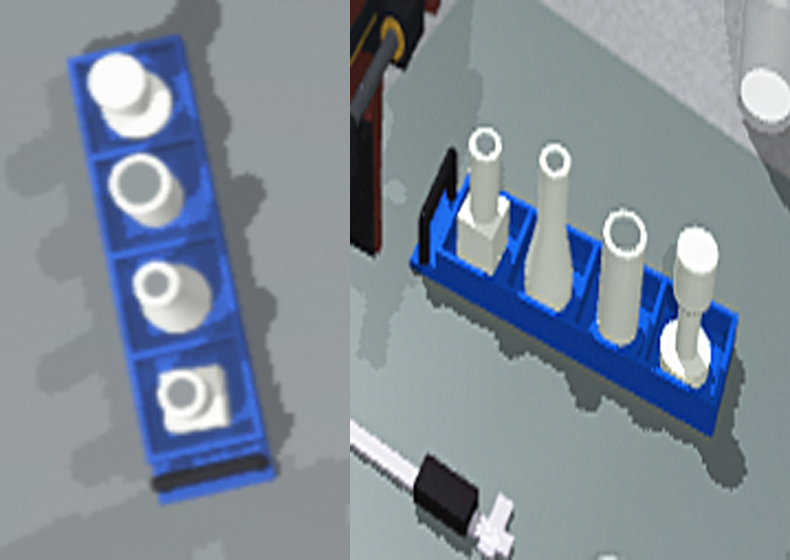

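All four stand upright and centred. In the top crop, from the handle: collar (183,390), spout (157,283), sleeve (140,180), plug (118,82). That is the reverse of the cooling rack, and the robot is clear of everything.

```bash
python3 -c "
from station import ctrl
print(ctrl.job_done())"
```

```text
the job is handed in; nothing more can be done
None
```

I handed the job in at about 34 s: all four mouldings stand upright in the inspection rack in reverse order (from the far end to the handle: plug, sleeve, spout, collar); the hand-in gave no verdict.

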